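# Count three gland lock-nuts through the counting tray's gate

## Robot

A 6-joint arm with a two-finger parallel gripper is mounted at the origin on the work surface. World frame = base frame: x ahead of the robot, y to its left, z up, the work surface at z = 0. Lengths are in m, angles in rad, forces in N, time in s.
With the tool pointing down it reaches from about 0.35 to 0.975 m from the base axis. Payload 4.9 kg.
Tool frame: the origin (TCP) lies midway between the tips of the shut fingers; the grasp point (between the pads) lies 19 mm behind it; z points along the fingers, y is the line along which they close (so a half turn about z gives the same grasp; the last joint's range is limited). The gripper opens to 85 mm and grips with 20 to 120 N. Pads are 22 mm wide; open, the fingers measure 114 mm over their backs; the gripper's body (76 mm by 85 mm) begins 54 mm behind the grasp point. The pads swing forward as they close: fully open they stand 13 mm farther back than shut.
Start: joints at [-1.259, 0.053, 1.613, -0, 1.476, -0.119], TCP at [0.261, -0.568, 0.231] pointing down, gripper open.
Joint ranges: [-3.01, 3.01], [-1.01, 2.22], [0.06, 2.58], [-1.02, 4.17], [0.09, 2.62], [-3.14, 3.14]. Speed limits (rad/s): [2.57, 2.57, 3.14, 3.14, 3.14, 3.14].

## Interface

Orientations are given as a unit quaternion [w, x, y, z].
In Python, from plant import state, grab_frame, job_done, cut_out, place_of gives the robot as it stands.
- The arm moves only by the tool jog_arm, never from a script. Its argument "motion" is text: rows parted by semicolons, each of 7 numbers parted by spaces: the opening in per cent of the stroke, from 0 (shut) to 100 (fully open), then the shift along the tool's x, y, z as a fraction of full scale, then the turn, a rotation vector about the tool's x, y, z as a fraction of full scale. A call has exactly 5 rows; each row is the pose to reach, as a shift and turn from the pose commanded when the call began, along the tool's axes at that moment; what a row does not reach only later rows make up. Full scale, the value 1, is 50 cm for a shift and 1.5 rad for a turn. A row lasts 1/8 s, in which the tool goes at most 62.5 mm and 10.7 degrees, less where a joint would pass 70% of its speed; a pose out of reach is approached as far as the arm can. A call with a number of a shift or a turn outside -1 to 1 is refused whole. A call with a gripper value outside its range is refused whole. The fingers move at their own pace and stop on an object; the grip force is fixed at half the most. Time passes only in rows, so rows that repeat a pose let the fingers close, or fill a call up. It gives the time, the measured TCP pose, the force, the opening and the grip force at its end, in the units of the state.
- state(): the state, without advancing time (a new reading comes with each control period).
- grab_frame(name): name is "side" or "top" or "wrist"; returns a dict with "color" (420x560x3 uint8, red, green, blue), "range_z" (420x560 float32, m along the optical axis (not along the pixel's ray), 0 where there is no reading), "intrinsics" (3x3 intrinsics, pixels), "world_from_camera" (4x4, takes a point from camera to world coordinates). Camera axes: x right, y up, looking along -z (the intrinsics and any distortion apply to the point x, -y, -z); pixel columns grow to the right and rows downward; lengths in m; the calibration is good to about 2 mm. A picture is of the moment at which its call begins.
- job_done(): hands the job in; it is judged then, once.
Trained networks look in the newest picture that a camera, given by its name, has taken for a name from the list of things; names that differ only in an ending like _2 or _b are one class to them, and where a whole thing is asked for, a point or a joint stands for the part that bears it (a point fixed in the world has none). Each returns a list of dicts, best first, with "p" (0 to 1); they miss things now and then, are a little off and sometimes report something else, mostly with a low value. They report only what shows in the picture. A call takes as long as a camera call. They do not tell look-alikes from the thing itself.
- cut_out(camera, thing): "pixels" (420x560 bool, what is visible of it).
- place_of(camera, thing): "at" ([x, y, z] in m, in world coordinates, good to about 4 mm: a listed point, or the origin of a listed thing).
The state is a dict: "time": time; "joint_pos": joint angles; "joint_vel": joint speeds; "joint_efforts": joint torques, N m; "tool_pos": TCP position; "tool_rot": TCP orientation; "contact_force": force on the tool from outside, world axes, zero at the start; "ft_torque": the same for the moment, N m; "gripper_width": opening from 0.0 (shut) to 1.0 (fully open); "grasp_force": force on a finger pad.
Only numpy, scipy, OpenCV 4.12 (cv2) and the standard library are available. Lean on these libraries where they do the work, as an engineer would, in place of code of your own. Each camera call takes 0.05 s, during which the arm holds its last target. There are 200 camera calls.

## Task

On the bench stands a wooden counting tray with three loose brass lock-nuts on its deck. With the fingertips, sweep all three nuts along the deck and through the narrow gate between the guide strips, one after another, so that each drops singly through the slot into the catch bin below before the next one goes. Do not pick any nut up, and leave the two other gland parts in the tray, the screwdriver and the tape roll where they are.

Things in the scene. Friction and masses are not known exactly. Their poses are not given: they have to be found in the camera images.
- tray: fixed wooden counting tray with a white deck. Origin on the bench under the deck; +x = sweeping direction, to gate and slot; y across; z up. In this frame, mm: deck's upper face z = 75; rim 16 mm high round the flat sorting area, inner faces at x = -180, y = -95 and 95; tray ends at x = 160.
- gate (a point): middle of the gate's entrance on the deck: tray frame x = 90, y = 0, z = 75 mm; axes as the tray's. Two straight dark steel guide strips, 8 mm thick, 16 mm high, close in from the rim (x = 20, y = +-95) to the gate (x = 90, y = +-22), 44 mm wide, then run on straight as cheeks beside the slot
- slot (a point): middle of the slot, a hole in the deck: tray frame x 102 to 146, y -22 to 22, mouth at z = 75 mm; axes as the tray's. A 16 mm high end stop stands at x = 146. A nut pushed along the deck drops in once its centre is past the edge at x = 102
- bin (a point): centre of the floor of the open grey plastic catch bin fixed below the slot: tray frame x = 138, y = 0, z = 3 mm. Inside it is 124 mm along x, 110 mm along y; walls 50 mm high. It sticks out past the tray's end
- nut_a: brass hexagonal lock-nut for a 25 mm cable gland, lying flat on the tray's deck: 30 mm across flats, 34.6 mm across corners, 8 mm thick, 25 mm through bore, about 20 g. Origin at its centre, 4 mm above the deck while it lies flat; z along its bore. One of the three alike.
- nut_b: brass hexagonal lock-nut for a 25 mm cable gland, lying flat on the tray's deck: 30 mm across flats, 34.6 mm across corners, 8 mm thick, 25 mm through bore, about 20 g. Origin at its centre, 4 mm above the deck while it lies flat; z along its bore. One of the three alike.
- nut_c: brass hexagonal lock-nut for a 25 mm cable gland, lying flat on the tray's deck: 30 mm across flats, 34.6 mm across corners, 8 mm thick, 25 mm through bore, about 20 g. Origin at its centre, 4 mm above the deck while it lies flat; z along its bore. One of the three alike.
- gland: bystander: a brass cable gland standing upright in one of the tray's two corners away from the gate, about 35 mm across and 37 mm high. Origin at the centre of its underside.
- gland_cap: bystander: a domed brass gland cap standing in the other corner away from the gate, about 34 mm across and 21 mm high. Origin at the centre of its underside.
- screwdriver: bystander: a yellow-handled screwdriver, 190 mm long, lying on the bench beside the tray. Origin below its middle; x along it.
- tape: bystander: a roll of black insulating tape, 66 mm across, 18 mm high, lying flat on the bench beside the tray. Origin at the centre of its underside.
Mind the look-alikes: they are no part of the job. What is shaped like the nut_c but orange is not meant.

How it is judged:
By the outcome, as a careful person would: the job done as asked, in the order asked, and still so for the second after the job is handed in, with the robot touching nothing.
It also fails if it takes over 64 s, if anything falls off the work surface, if the arm or the gripper's body presses on something with over 40 N, if the wrist force passes 120 N, or if a joint passes its speed limit or range.

## Working session

There is one attempt and no reset: what is moved stays moved. The work goes in short steps, Python scripts to look and compute and a tool call to move; the robot and the scene stay as the last step left them, time stands still between calls to the robot, and variables do not carry over. Pictures are saved under pics/ and viewed, at most 10 in all, crops included, and the job is handed in when it is done.

Besides the shell and the picture viewer there is one more tool, called after "Emit:" in YAML: its name, and indented under it one key for each argument. jog_arm: Moves the arm, as the interface text tells. Shift numbers are shares of 50 cm and turn numbers shares of 1.5 rad, none past 1 either way. Its arguments: {"type":"object","properties":{"motion":{"type":"string"}},"required":["motion"]}

```bash
mkdir -p pics; cat > h.py <<'E'
import numpy as np, cv2
from plant import state, grab_frame, job_done, cut_out, place_of
def save(f,n): cv2.imwrite('pics/'+n,cv2.cvtColor(f['color'],cv2.COLOR_RGB2BGR))
def pts(f):
    K=f['intrinsics'];z=f['range_z'];v,u=np.mgrid[:z.shape[0],:z.shape[1]]
    x=(u-K[0,2])/K[0,0]*z;y=(v-K[1,2])/K[1,1]*z
    P=np.stack([x,-y,-z,np.ones_like(z)],-1)
    return (P@f['world_from_camera'].T)[...,:3]
E
python3 - <<'E'
from h import *
f=grab_frame('top');save(f,'top1.png')
for t in ['tray','gate','slot','bin','nut_a','gland','gland_cap','screwdriver','tape']:
    for d in place_of('top',t): print(t,round(d['p'],2),np.round(d['at'],4))
s=state();print(s['time'],s['tool_pos'],s['tool_rot'],s['gripper_width'])
P=pts(f)
for d in cut_out('top','nut_a'):
    m=d['pixels']&(f['range_z']>0);v,u=np.nonzero(d['pixels']);print(round(d['p'],2),u.mean(),v.mean(),m.sum(),np.median(P[m],0),f['color'][m].mean(0), (P[m].min(0)+P[m].max(0))/2)
E
```

```text
tray 0.73 [0.494  0.1536 0.0755]
tray 0.57 [0.522  0.0309 0.002 ]
gate 0.94 [0.5039 0.1194 0.0758]
slot 0.6 [0.4971 0.1545 0.0741]
bin 0.59 [0.4975 0.1711 0.0047]
nut_a 0.57 [0.5696 0.0252 0.0781]
nut_a 0.5 [0.4822 0.0076 0.0755]
nut_a 0.47 [ 0.3445 -0.0923  0.0037]
nut_a 0.42 [ 0.5487 -0.0776  0.0834]
gland 0.58 [ 0.6285 -0.1029  0.0704]
gland_cap 0.77 [ 0.4908 -0.1271  0.0762]
screwdriver 0.69 [0.6583 0.1289 0.0025]
tape 0.91 [ 0.7207 -0.0547  0.0025]
0.5 [ 0.26098004 -0.56787317  0.23129007] [-1.38426875e-05  9.76894114e-01  2.13723861e-01  4.94801074e-07] 0.9964045924680526
0.59 273.38461538461536 264.0 26 [0.47933856 0.01431446 0.08238916] [87.88461538 71.57692308 34.34615385] [0.47768275 0.00302715 0.08237457]
0.43 319.7073170731707 228.17073170731706 80 [ 0.5553213  -0.07920374  0.08157147] [87.3375 72.875  39.3125] [ 0.54980191 -0.07820332  0.0796735 ]
```

View pics/top1.png

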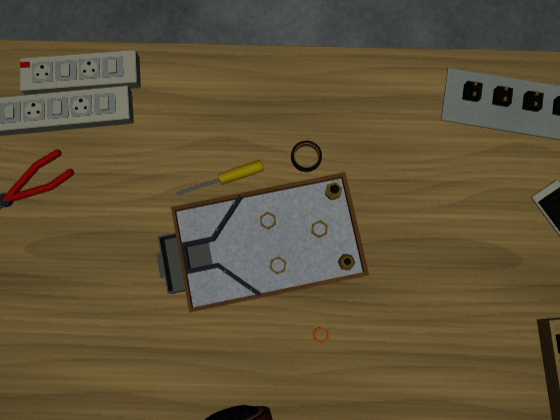

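The tray shows with its gate to the left. Nuts are at px (268,220), (319,229) and (278,265). The orange look-alike is on the bench at (321,334). I'll fit the tray pose and the nuts next.

```bash
cat > fit.py <<'E'
from h import *
def measure(f,verbose=True):
    P=pts(f);c=f['color'];hsv=cv2.cvtColor(c,cv2.COLOR_RGB2HSV)
    near=(np.abs(P[...,0]-.53)<.2)&(np.abs(P[...,1]-.02)<.26)
    return P,hsv,near
E
python3 - <<'E'
from fit import *
f=grab_frame('top');P,hsv,near=measure(f)
m=(near&(P[...,2]>.06)&(P[...,2]<.11)).astype(np.uint8)
m=cv2.morphologyEx(m,cv2.MORPH_OPEN,np.ones((5,5)))
n,l,st,_=cv2.connectedComponentsWithStats(m);k=1+st[1:,4].argmax()
q=P[l==k];r=cv2.minAreaRect(q[:,:2].astype(np.float32));print(r, cv2.boxPoints(r))
print('px mm',np.linalg.norm(P[250,251]-P[250,250])*1e3,'deck z',np.median(q[:,2]))
g=np.array(place_of('top','gate')[0]['at'])
# brass on deck
K=f['intrinsics'];T=f['world_from_camera']
def ray(u,v,z):
    d=T[:3,:3]@np.array([(u-K[0,2])/K[0,0],-(v-K[1,2])/K[1,1],-1]);o=T[:3,3];return o+d*(z-o[2])/d[2]
ang=np.deg2rad(r[2]);ux=min([np.array([np.cos(a),np.sin(a)]) for a in ang+np.arange(4)*np.pi/2],key=lambda a:-a[1])
uy=np.array([-ux[1],ux[0]]);print('ux',ux)
ext=(q[:,:2]@ux);e=np.percentile(ext,99.8);c=np.array(r[0]);org=c+ux*(max(cv2.boxPoints(r)@ux)-c@ux-.16)
print('origin',org,'gate local',(g[:2]-org)@ux,(g[:2]-org)@uy)
for w in ['slot','bin','gland','gland_cap']:
    a=np.array(place_of('top',w)[0]['at'])[:2]-org;print(w,a@ux,a@uy)
# fit outline of deck interior
for u,v in [(268,220),(319,229),(278,265)]:
    s=hsv[v-14:v+15,u-14:u+15];mm=((s[...,1]>70)&(s[...,2]>50)).astype(np.uint8)
    vv,uu=np.nonzero(mm);(cu,cv_),rad=cv2.minEnclosingCircle(np.c_[uu,vv].astype(np.float32))
    p=ray(cu+u-14,cv_+v-14,.081);a=p[:2]-org;print('nut',p,rad,len(uu),'local',a@ux,a@uy)
b=cv2.resize(f['color'][160:320,150:380],None,fx=3.4,fy=3.4,interpolation=cv2.INTER_CUBIC);cv2.imwrite('pics/crop1.png',b[...,::-1])
# strip pixels: dark
dk=near&(hsv[...,2]<70)&(hsv[...,1]<90)&(abs(P[...,2]-.09)<.006)
a=(P[dk][:,:2]-org);x=a@ux;y=a@uy
for lo in range(20,150,10):
    s=(x>lo/1e3)&(x<lo/1e3+.01);print(lo,[np.round(np.median(y[s&(sg*y>0)])*1e3,1) if (s&(sg*y>0)).any() else None for sg in(1,-1)])
E
```

```text
((0.524077296257019, 0.02023211121559143), (0.20677682757377625, 0.3489988446235657), 12.969103813171387) [[ 0.38416407  0.16707727]
 [ 0.46248835 -0.17301905]
 [ 0.6639905  -0.12661305]
 [ 0.58566624  0.21348327]]
px mm 4.262386049685214 deck z 0.07493102783305516
ux [-0.2244256   0.97449123]
origin [0.52082325 0.03436168] gate local 0.08940217252403301 -0.0009655131823930207
slot 0.125192557442042 -0.001511725065050989
bin 0.13894824148873539 -0.005500604156668652
gland -0.15725834295801544 -0.07479179645691617
gland_cap -0.15141590797482352 0.06865619395587134
nut [0.56512877 0.02385316 0.081     ] 8.28744888305664 92 local -0.020183749585937168 -0.04081695435541339
nut [ 0.5512701  -0.07778941  0.081     ] 8.335672378540039 90 local -0.11612331045035902 -0.0045006078797609405
nut [0.47850157 0.00214294 0.081     ] 8.515849113464355 87 local -0.021898815949454236 0.04847281585777712
20 [np.float64(92.9), np.float64(-92.4)]
30 [np.float64(84.3), np.float64(-82.9)]
40 [np.float64(73.6), np.float64(-73.0)]
50 [np.float64(63.4), np.float64(-62.4)]
60 [np.float64(53.2), np.float64(-52.2)]
70 [np.float64(42.4), np.float64(-41.9)]
80 [np.float64(31.6), np.float64(-31.5)]
90 [np.float64(26.4), np.float64(-25.6)]
100 [np.float64(26.0), np.float64(-25.8)]
110 [np.float64(26.2), np.float64(-25.2)]
120 [np.float64(26.1), np.float64(-25.8)]
130 [np.float64(26.1), np.float64(-25.5)]
140 [np.float64(18.2), np.float64(-18.9)]
```

View pics/crop1.png

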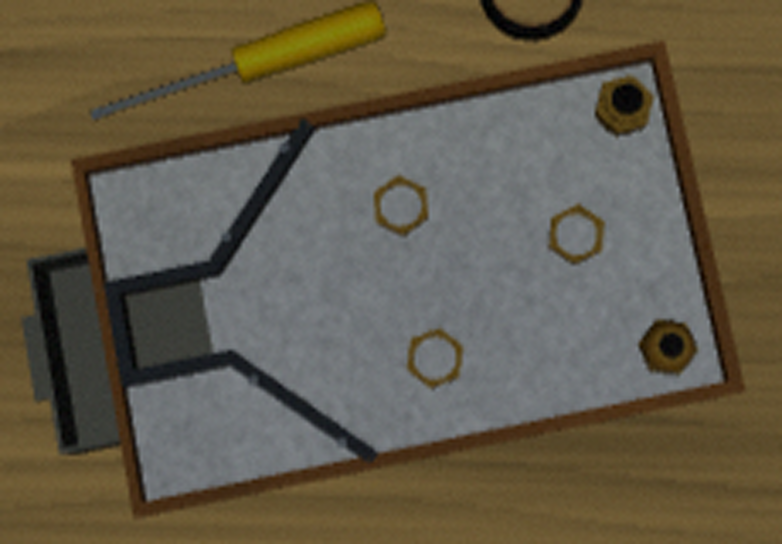

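```bash
cat >> fit.py <<'E'
from scipy.spatial.transform import Rotation as R
ORG=np.array([.5208,.0344]);UX=np.array([-.2244,.9745]);UY=np.array([-.9745,-.2244])
def loc(p): a=np.asarray(p)[:2]-ORG;return 1e3*np.array([a@UX,a@UY])
def wor(x,y,z): return np.r_[ORG+UX*x/1e3+UY*y/1e3,z/1e3]
def tool():
    s=state();q=s['tool_rot'];return s['tool_pos'],R.from_quat([q[1],q[2],q[3],q[0]]),s
Rg=R.from_matrix(np.array([[UX[0],-UY[0],0],[UX[1],-UY[1],0],[0,0,-1]]))
def go(*targets):
    p,r,s=tool();print('t',s['time'],'loc',loc(p).round(1),'z',p[2],'F',s['contact_force'].round(1) if hasattr(s['contact_force'],'round') else s['contact_force'])
    tv=(r.inv()*Rg).as_rotvec()/1.5
    for t in targets: print(t,(r.inv().apply(wor(*t)-p)/.5).round(4),'turn',tv.round(4))
def nuts():
    f=grab_frame('top');P,hsv,near=measure(f);K=f['intrinsics'];T=f['world_from_camera']
    m=((hsv[...,1]>70)&(hsv[...,2]>50)).astype(np.uint8)
    v,u=np.nonzero(m);d=np.c_[(u-K[0,2])/K[0,0],-(v-K[1,2])/K[1,1],-np.ones(len(u))]@T[:3,:3].T;o=T[:3,3]
    q=o+d*((.081-o[2])/d[:,2])[:,None];a=(q[:,:2]-ORG);x=a@UX*1e3;y=a@UY*1e3
    k=(x>-174)&(x<155)&(abs(y)<89)&~((x<-120)&(abs(y)>45));M=np.zeros_like(m);M[v[k],u[k]]=1
    M=cv2.dilate(M,np.ones((3,3)));n,l=cv2.connectedComponents(M)
    for i in range(1,n):
        s=l[v[k],u[k]]==i
        if s.sum()>15:
            e,rr=cv2.minEnclosingCircle(np.c_[x[k][s],y[k][s]].astype(np.float32));print('nut?',s.sum(),np.round(e,1),round(rr,1))
    return f
E
python3 - <<'E'
from fit import *
nuts();go((-60,-75,180),(-20,-76,78))
E
```

```text
nut? 90 [-20.2 -40.8] 16.3
nut? 88 [-116.3   -4.5] 16.3
nut? 87 [-22.   48.4] 16.4
t 0.9 loc [-528.6  388.3] z 0.23132821756223096 F [ 0.7 -0.6 -0.2]
(-60, -75, 180) [ 1.0976 -0.7295  0.1026] turn [ 0.      0.     -0.9109]
(-20, -76, 78) [ 1.1159 -0.8074  0.3066] turn [ 0.      0.     -0.9109]
```

Emit:
jog_arm:
  motion: "0 0.1 -0.073 0.01 0 0 -0.1; 0 0.2 -0.146 0.02 0 0 -0.2; 0 0.3 -0.219 0.03 0 0 -0.3; 0 0.4 -0.292 0.04 0 0 -0.4; 0 0.5 -0.365 0.05 0 0 -0.5"

```text
time: 1.52
tool_pos: [0.4127, -0.2959, 0.2065]
tool_rot: [0.0, 0.829, 0.559, 0.0]
contact_force: [0.5, -0.0, -0.5]
gripper_width: -0.001
grasp_force: 0.0
```

```bash
python3 - <<'E'
from fit import *
go((-20,-76,150),(-20,-76,110))
E
```

```text
t 1.525 loc [-297.6  179.5] z 0.20645059959571782 F [ 0.5 -0.  -0.5]
(-20, -76, 150) [0.7481 0.0993 0.1128] turn [ 6.000e-04  4.000e-04 -4.078e-01]
(-20, -76, 110) [0.7481 0.0993 0.1928] turn [ 6.000e-04  4.000e-04 -4.078e-01]
```

Emit:
jog_arm:
  motion: "0 0.12 0.015 0.02 0 0 -0.08; 0 0.24 0.03 0.04 0 0 -0.16; 0 0.36 0.045 0.06 0 0 -0.24; 0 0.48 0.06 0.08 0 0 -0.32; 0 0.6 0.08 0.1 0 0 -0.4"

```text
time: 2.15
tool_pos: [0.5639, -0.0335, 0.1564]
tool_rot: [0.001, 0.627, 0.779, 0.0]
contact_force: [1.3, -0.3, 0.5]
gripper_width: -0.001
grasp_force: 0.0
```

```bash
python3 - <<'E'
from fit import *
grab_frame('wrist');grab_frame('wrist')
go((-20,-76,110),(-20,-76,78))
E
```

```text
t 2.25 loc [-73.1 -27.5] z 0.15501631389385673 F [-0.9 -0.3  0.2]
(-20, -76, 110) [0.1069 0.0961 0.0902] turn [-0.0006 -0.0014 -0.0058]
(-20, -76, 78) [0.1068 0.0961 0.1542] turn [-0.0006 -0.0014 -0.0058]
```

Emit:
jog_arm:
  motion: "0 0.04 0.096 0.03 0 0 -0.006; 0 0.107 0.096 0.06 0 -0.001 -0.006; 0 0.107 0.096 0.09 0 -0.001 -0.006; 0 0.107 0.096 0.12 0 -0.001 -0.006; 0 0.107 0.096 0.12 0 -0.001 -0.006"

```text
time: 2.88
tool_pos: [0.5976, 0.0259, 0.0947]
tool_rot: [-0.0, 0.626, 0.78, -0.001]
contact_force: [-0.3, 0.0, -1.2]
gripper_width: 0.002
grasp_force: 0.0
```

```bash
python3 - <<'E'
from fit import *
f=nuts();f=grab_frame('wrist');save(f,'w1.png')
go((-20,-76,78.5),(-20,-32,78.5))
E
```

```text
nut? 3582 [-3.7 -0.7] 128.0
nut? 83 [-24.  -82.4] 27.6
nut? 87 [-116.3   -4.5] 16.3
t 2.975 loc [-25.7 -74.3] z 0.09664878675172461 F [-0.1 -0.5  0.8]
(-20, -76, 78.5) [0.0116 0.0033 0.0363] turn [ 0.0003  0.0012 -0.0058]
(-20, -32, 78.5) [ 0.0108 -0.0847  0.0362] turn [ 0.0003  0.0012 -0.0058]
```

View pics/w1.png

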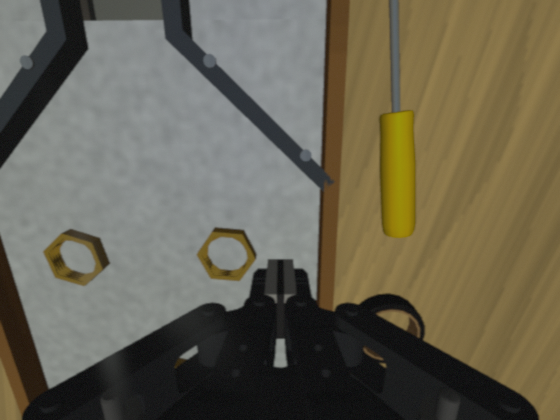

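Wrist view: the nuts are at px (227,254) and (76,257), and the fingertips are at (280,265), outside the near nut. I'll descend and push this nut sideways to the centre line.

Emit:
jog_arm:
  motion: "0 0.011 0.003 0.02 0 0.001 -0.006; 0 0.011 0.003 0.035 0 0.001 -0.006; 0 0.011 0.003 0.035 0 0.001 -0.006; 0 0.011 -0.015 0.035 0 0.001 -0.006; 0 0.011 -0.035 0.035 0 0.001 -0.006"

```text
time: 3.6
tool_pos: [0.58, 0.0283, 0.079]
tool_rot: [0.0, 0.622, 0.783, 0.0]
contact_force: [-0.3, -0.5, 1.0]
gripper_width: 0.001
grasp_force: 0.0
```

```bash
cat >> fit.py <<'E'
def wn(show=None):
    f=grab_frame('wrist');hsv=cv2.cvtColor(f['color'],cv2.COLOR_RGB2HSV);K=f['intrinsics'];T=f['world_from_camera']
    m=((hsv[...,1]>100)&(hsv[...,2]>70)).astype(np.uint8);v,u=np.mgrid[:420,:560]
    d=np.stack([(u-K[0,2])/K[0,0],-(v-K[1,2])/K[1,1],-np.ones(u.shape)],-1)@T[:3,:3].T;o=T[:3,3]
    q=o+d*((.079-o[2])/d[...,2])[...,None];a=q[...,:2]-ORG;x=a@UX*1e3;y=a@UY*1e3
    m[(x<-174)|(x>155)|(abs(y)>88)|((x<-120)&(abs(y)>45))]=0
    m=cv2.morphologyEx(m,cv2.MORPH_CLOSE,np.ones((3,3)));n,l,s,c=cv2.connectedComponentsWithStats(m)
    for i in range(1,n):
        if s[i,4]>150:
            k=l==i;e,r=cv2.minEnclosingCircle(np.c_[x[k],y[k]].astype(np.float32));print('wnut',c[i].round(),s[i,4],np.round(e,1),round(r,1))
    if show: save(f,show)
E
python3 - <<'E'
from fit import *
wn();go((-20,-24,78.5))
E
```

```text
wnut [228. 279.] 919 [-21.4 -32.9] 17.4
wnut [ 83. 284.] 1241 [-23.6  49. ] 17.2
t 3.65 loc [-19.1 -55.1] z 0.07869667850903445 F [ 0.3  0.3 -0.6]
(-20, -24, 78.5) [-0.0018 -0.0623  0.0005] turn [-0.0009 -0.0001  0.0011]
```

Emit:
jog_arm:
  motion: "0 -0.001 -0.02 0 0 0 0; 0 -0.001 -0.04 0 0 0 0; 0 -0.001 -0.055 0 0 0 0; 0 -0.001 -0.065 0 0 0 0; 0 -0.001 -0.065 0 0 0 0"

```text
time: 4.28
tool_pos: [0.5486, 0.0206, 0.0787]
tool_rot: [-0.0, 0.622, 0.783, -0.0]
contact_force: [0.6, -0.3, -0.5]
gripper_width: -0.001
grasp_force: 0.0
```

```bash
python3 - <<'E'
from fit import *
wn('w2.png');go((-20,-35,78.5),(-60,-35,110),(-60,0,110),(-60,0,78.5))
E
```

```text
wnut [231. 270.] 1045 [-16.9  -1.7] 17.5
wnut [144. 284.] 1254 [-23.6  47.8] 17.3
t 4.325 loc [-19.8 -24.3] z 0.07887555178025464 F [-0.4 -0.3 -0.2]
(-20, -35, 78.5) [-0.0005  0.0213  0.0008] turn [0.0001 0.     0.0011]
(-60, -35, 110) [-0.0805  0.0212 -0.0622] turn [0.0001 0.     0.0011]
(-60, 0, 110) [-0.0804 -0.0488 -0.0623] turn [0.0001 0.     0.0011]
(-60, 0, 78.5) [-0.0804 -0.0488  0.0007] turn [0.0001 0.     0.0011]
```

View pics/w2.png

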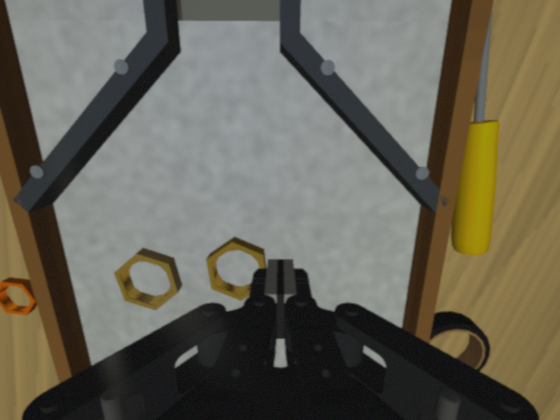

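Emit:
jog_arm:
  motion: "0 0 0.02 0 0 0 0; 14 -0.04 0.02 0 0 0 0; 14 -0.08 0.015 0 0 0 0; 14 -0.08 -0.02 0 0 0 0; 14 -0.08 -0.047 0 0 0 0"

```text
time: 4.95
tool_pos: [0.5346, -0.025, 0.0786]
tool_rot: [-0.0, 0.623, 0.783, -0.0]
contact_force: [0.3, 0.0, -0.5]
gripper_width: 0.14
grasp_force: 0.0
```

```bash
python3 - <<'E'
from fit import *
wn('w3.png');go((-35,0,78.5),(60,0,78.5),(90,0,78.5))
E
```

```text
wnut [282. 195.] 1380 [-16.3  -1.8] 17.3
wnut [181. 208.] 1395 [-22.9  47.5] 17.3
wnut [276. 350.] 251 [-112.6   -1.6] 12.7
t 5.0 loc [-60.4   1.3] z 0.0781901698527852 F [ 0.4  0.6 -1.7]
(-35, 0, 78.5) [ 0.0509  0.0026 -0.0006] turn [-0.0015 -0.0003  0.0003]
(60, 0, 78.5) [ 0.2409  0.0027 -0.0005] turn [-0.0015 -0.0003  0.0003]
(90, 0, 78.5) [ 0.3009  0.0027 -0.0005] turn [-0.0015 -0.0003  0.0003]
```

View pics/w3.png

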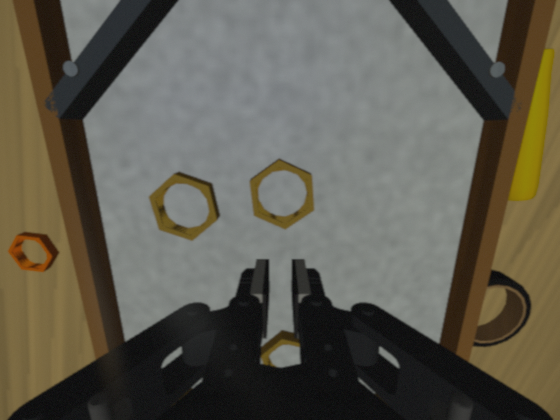

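The nut is at px (282,195), straight ahead, with its corner facing the finger gap so it will nest there. Pushing straight now.

Emit:
jog_arm:
  motion: "14 0.03 0.004 0 0 0 0; 14 0.055 0.004 0 0 0 0; 14 0.085 0.003 0 0 0 0; 14 0.115 0.003 0 0 0 0; 14 0.145 0.003 0 0 0 0"

```text
time: 5.62
tool_pos: [0.52, 0.0487, 0.0788]
tool_rot: [0.0, 0.622, 0.783, 0.0]
contact_force: [0.6, 0.4, -1.0]
gripper_width: 0.144
grasp_force: 0.1
```

```bash
python3 - <<'E'
from fit import *
wn();go((60,0,78.5),(92,0,78.5))
E
```

```text
wnut [280. 234.] 1363 [38.6 -3. ] 17.6
t 5.675 loc [15.5 -2.2] z 0.07867082068849442 F [-0.5  1.5  0.6]
(60, 0, 78.5) [ 0.0891 -0.0041  0.0005] turn [-0.0001 -0.0009  0.0022]
(92, 0, 78.5) [ 0.1531 -0.0039  0.0005] turn [-0.0001 -0.0009  0.0022]
```

Nested, with the offset of 23 mm as predicted. I'll drift to y=0 and push through.

Emit:
jog_arm:
  motion: "14 0.03 -0.002 0 0 0 0; 14 0.06 -0.004 0 0 0 0; 14 0.095 -0.005 0 0 0 0; 14 0.13 -0.005 0 0 0 0; 14 0.155 -0.005 0 0 0 0"

```text
time: 6.3
tool_pos: [0.4999, 0.1235, 0.0788]
tool_rot: [-0.0, 0.622, 0.783, 0.0]
contact_force: [0.3, 0.2, -0.3]
gripper_width: 0.141
grasp_force: 0.0
```

```bash
python3 - <<'E'
from fit import *
wn('w4.png');go((-22,84,140),(-22,84,78.5))
E
```

```text
wnut [285. 160.] 2130 [153.8   0. ] 88.0
wnut [280. 216.] 1069 [ 1.251e+02 -1.000e-01] 12.7
t 6.35 loc [92.5  0.5] z 0.07872333766794865 F [-0.5  1.1  0.6]
(-22, 84, 140) [-0.2283 -0.1678 -0.1227] turn [-0.0002 -0.0007  0.002 ]
(-22, 84, 78.5) [-2.285e-01 -1.677e-01  2.000e-04] turn [-0.0002 -0.0007  0.002 ]
```

View pics/w4.png

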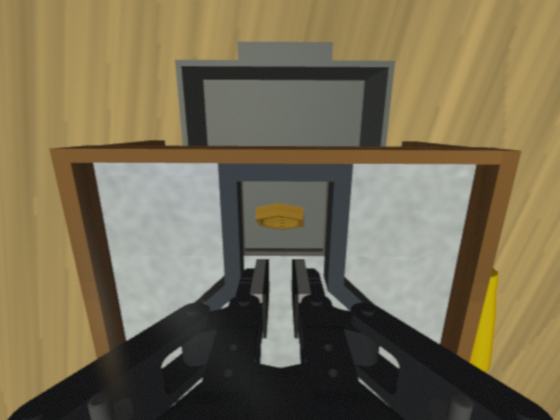

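The first nut has tipped into the slot at (280,216) and is dropping. Next is the nut on the +y side.

Emit:
jog_arm:
  motion: "14 -0.05 0 -0.06 0 0 0.002; 0 -0.14 -0.06 -0.09 0 0 0.002; 0 -0.228 -0.14 -0.09 0 0 0.002; 0 -0.228 -0.161 -0.09 0 0 0.002; 0 -0.228 -0.161 -0.06 0 0 0.002"

```text
time: 6.98
tool_pos: [0.4484, -0.0071, 0.1095]
tool_rot: [0.001, 0.624, 0.782, 0.001]
contact_force: [0.6, 0.4, -1.5]
gripper_width: -0.002
grasp_force: 0.0
```

```bash
python3 - <<'E'
from fit import *
wn();go((-22,80,78.5),(-22,23.5,78.5))
E
```

```text
wnut [332. 251.] 845 [-22.6  46.7] 17.7
t 7.025 loc [-23.1  81.4] z 0.10626605877903944 F [-1.1 -0.4 -1.2]
(-22, 80, 78.5) [0.002  0.0029 0.0555] turn [-0.0012 -0.0008 -0.0008]
(-22, 23.5, 78.5) [0.0022 0.1159 0.0553] turn [-0.0012 -0.0008 -0.0008]
```

Emit:
jog_arm:
  motion: "0 0.001 0 0.03 0 0 0; 0 0.001 0 0.06 0 0 0; 0 0.001 0 0.06 0 0 0; 0 0.001 0.02 0.06 0 0 0; 0 0.001 0.045 0.06 0 0 0"

```text
time: 7.65
tool_pos: [0.47, -0.0012, 0.0787]
tool_rot: [-0.0, 0.623, 0.782, -0.0]
contact_force: [0.1, -0.6, -0.0]
gripper_width: 0.0
grasp_force: 0.0
```

```bash
python3 - <<'E'
from fit import *
wn();go((-22,23.5,78.5))
E
```

```text
wnut [329. 279.] 864 [-25.7  34.3] 17.2
t 7.7 loc [-23.6  56. ] z 0.07924273326566178 F [-1.1 -0.   0.9]
(-22, 23.5, 78.5) [0.0033 0.065  0.0016] turn [ 0.0009  0.0002 -0.0007]
```

Emit:
jog_arm:
  motion: "0 0 0.02 0 0 0 0; 0 0 0.04 0 0 0 0; 0 0 0.055 0 0 0 0; 0 0 0.067 0 0 0 0; 0 0 0.067 0 0 0 0"

```text
time: 8.32
tool_pos: [0.5024, 0.0061, 0.0789]
tool_rot: [0.0, 0.623, 0.782, 0.0]
contact_force: [0.4, 0.0, -1.0]
gripper_width: 0.001
grasp_force: 0.0
```

```bash
python3 - <<'E'
from fit import *
wn();go((-22,32,78.5),(-65,32,78.5),(-65,0,78.5))
E
```

```text
wnut [323.   5.] 265 [100.2   5.4] 7.5
wnut [330. 279.] 903 [-26.3   0.7] 17.3
t 8.375 loc [-23.4  24.6] z 0.07873438493238177 F [ 0.5 -0.2  0.2]
(-22, 32, 78.5) [ 0.0029 -0.0148  0.0005] turn [-0.0002 -0.     -0.0008]
(-65, 32, 78.5) [-0.0831 -0.0147  0.0005] turn [-0.0002 -0.     -0.0008]
(-65, 0, 78.5) [-0.0831  0.0493  0.0005] turn [-0.0002 -0.     -0.0008]
```

Emit:
jog_arm:
  motion: "0 0 -0.02 0 0 0 0; 14 -0.045 -0.02 0 0 0 0; 14 -0.088 -0.015 0 0 0 0; 14 -0.088 0.02 0 0 0 0; 14 -0.088 0.048 0 0 0 0"

```text
time: 9.0
tool_pos: [0.5359, -0.0323, 0.0789]
tool_rot: [0.0, 0.624, 0.782, 0.0]
contact_force: [0.9, 0.5, -1.2]
gripper_width: 0.144
grasp_force: 0.0
```

```bash
python3 - <<'E'
from fit import *
wn('w5.png');go((15,0,78.5))
f=grab_frame('top');save(f,'t5.png')
a=np.hstack([cv2.resize(cv2.imread('pics/w5.png'),(400,300)),cv2.resize(cv2.imread('pics/t5.png')[210:300,150:270],(400,300))]);cv2.imwrite('pics/c5.png',a)
E
```

```text
wnut [276. 199.] 1384 [-25.3   0.8] 17.4
wnut [273. 347.] 368 [-115.7   -0.4] 14.2
t 9.05 loc [-68.2  -1.2] z 0.0792567624122296 F [-1.3  0.5  0.9]
(15, 0, 78.5) [ 0.1664 -0.0027  0.0015] turn [ 0.0012  0.0002 -0.0012]
```

View pics/c5.png

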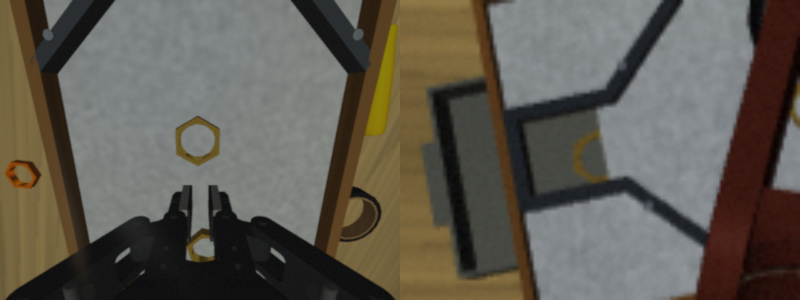

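The first nut lies on the bin floor, partly under the deck edge as seen through the slot. The second nut is straight ahead with its corner toward the gap, so I'll push.

Emit:
jog_arm:
  motion: "14 0.035 -0.002 0 0 0 0; 14 0.065 -0.003 0 0 0 0; 14 0.1 -0.003 0 0 0 0; 14 0.135 -0.003 0 0 0 0; 14 0.165 -0.003 0 0 0 0"

```text
time: 9.72
tool_pos: [0.5149, 0.05, 0.0788]
tool_rot: [0.0, 0.623, 0.782, 0.0]
contact_force: [-0.7, -0.6, -0.1]
gripper_width: 0.142
grasp_force: 0.1
```

```bash
python3 - <<'E'
from fit import *
wn();go((60,0,78.5),(92,0,78.5))
E
```

```text
wnut [286.  87.] 583 [106.1  -1.3] 11.4
wnut [280. 234.] 1334 [40.8  1.1] 17.3
t 9.775 loc [17.8  2.3] z 0.0787124683512973 F [ 0.1  1.6 -0.5]
(60, 0, 78.5) [0.0845 0.0046 0.0005] turn [-0.0001 -0.0008  0.0002]
(92, 0, 78.5) [0.1485 0.0047 0.0006] turn [-0.0001 -0.0008  0.0002]
```

Emit:
jog_arm:
  motion: "14 0.03 0.002 0 0 0 0; 14 0.06 0.004 0 0 0 0; 14 0.095 0.004 0 0 0 0; 14 0.13 0.004 0 0 0 0; 14 0.15 0.004 0 0 0 0"

```text
time: 10.4
tool_pos: [0.5003, 0.1233, 0.0787]
tool_rot: [-0.0, 0.623, 0.782, -0.0]
contact_force: [-0.1, 1.0, -0.3]
gripper_width: 0.141
grasp_force: 0.0
```

```bash
python3 - <<'E'
from fit import *
wn();go((92,0,110),(-155,-4,120))
E
```

```text
wnut [279. 159.] 1979 [153.6   0. ] 87.9
wnut [281. 203.] 1374 [131.3  -1.2] 12.3
t 10.45 loc [91.9  0.1] z 0.07871683990977998 F [-0.9  0.2 -0.2]
(92, 0, 110) [ 0.0002  0.0002 -0.0626] turn [-0.0001 -0.0005  0.    ]
(-155, -4, 120) [-0.4938  0.0082 -0.083 ] turn [-0.0001 -0.0005  0.    ]
```

Emit:
jog_arm:
  motion: "14 -0.06 0 -0.09 0 0 0; 14 -0.18 0.004 -0.11 0 0 0; 14 -0.3 0.009 -0.11 0 0 0; 14 -0.41 0.009 -0.11 0 0 0; 14 -0.491 0.009 -0.11 0 0 0"

```text
time: 11.08
tool_pos: [0.5601, -0.1187, 0.134]
tool_rot: [0.0, 0.624, 0.781, -0.0]
contact_force: [0.1, -0.2, 0.4]
gripper_width: 0.143
grasp_force: 0.0
```

```bash
python3 - <<'E'
from fit import *
grab_frame('top');wn('w6.png');go((-153,-4,79))
f=grab_frame('top');save(f,'t6.png')
a=np.hstack([cv2.resize(cv2.imread('pics/w6.png'),(400,300)),cv2.resize(cv2.imread('pics/t6.png')[210:300,150:270],(400,300))]);cv2.imwrite('pics/c6.png',a)
E
```

```text
wnut [282. 175.] 648 [-116.1   -6. ] 16.8
t 11.175 loc [-159.3   -4. ] z 0.13409610303005295 F [ 0.7  0.5 -0.5]
(-153, -4, 79) [ 1.270e-02 -1.000e-04  1.102e-01] turn [ 0.0003  0.001  -0.004 ]
```

View pics/c6.png

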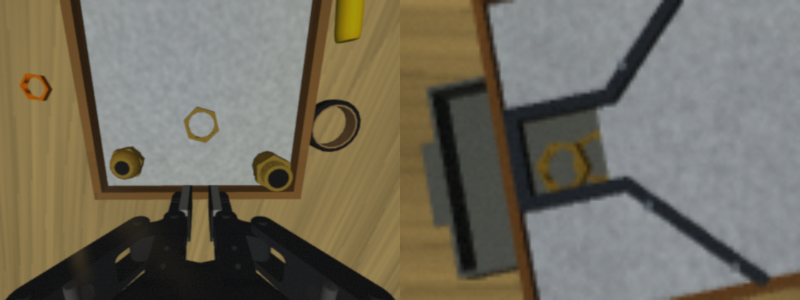

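Both nuts show in the bin through the slot at the right. The third nut is ahead, with the gland and cap clear on either side. I'll descend behind it.

Emit:
jog_arm:
  motion: "14 0.012 0.001 0.03 0 0 -0.004; 14 0.012 0.001 0.06 0 0 -0.004; 14 0.012 0.001 0.09 0 0 -0.004; 14 0.012 0.001 0.11 0 0 -0.004; 14 0.012 0.001 0.11 0 0 -0.004"

```text
time: 11.85
tool_pos: [0.5581, -0.1097, 0.0773]
tool_rot: [-0.001, 0.621, 0.784, -0.0]
contact_force: [0.3, -0.6, 0.7]
gripper_width: 0.143
grasp_force: 0.0
```

```bash
python3 - <<'E'
from fit import *
grab_frame('top');wn();go((-153,-5,78.5))
E
```

```text
wnut [281. 219.] 1325 [-116.4   -6.2] 17.5
t 11.95 loc [-149.6   -4.9] z 0.07901535513075912 F [ 0.3  0.7 -0.1]
(-153, -5, 78.5) [-0.0068  0.0001  0.001 ] turn [0.0002 0.0002 0.0032]
```

Emit:
jog_arm:
  motion: "14 0.025 0.001 0 0 0 0.002; 14 0.055 0.001 0 0 0 0.002; 14 0.085 0.001 0 0 0 0.002; 14 0.115 0.001 0 0 0 0.002; 14 0.145 0 0 0 0 0.002"

```text
time: 12.58
tool_pos: [0.542, -0.0385, 0.0789]
tool_rot: [0.0, 0.622, 0.783, 0.0]
contact_force: [0.9, -0.1, 0.4]
gripper_width: 0.137
grasp_force: 0.1
```

```bash
python3 - <<'E'
from fit import *
wn();go((0,-3,78.5))
E
```

```text
wnut [278. 235.] 1263 [-51.1  -4.1] 17.2
t 12.625 loc [-74.2  -4.1] z 0.07858196067219103 F [-0.7  2.4 -0.2]
(0, -3, 78.5) [ 0.1485 -0.0017  0.0004] turn [-0.0003 -0.001   0.002 ]
```

Nested. Continuing, drifting to y=0.

Emit:
jog_arm:
  motion: "14 0.035 -0.001 0 0 0 0; 14 0.07 -0.002 0 0 0 0; 14 0.105 -0.004 0 0 0 0; 14 0.14 -0.005 0 0 0 0; 14 0.175 -0.006 0 0 0 0"

```text
time: 13.25
tool_pos: [0.5193, 0.0461, 0.0788]
tool_rot: [0.0, 0.622, 0.783, 0.0]
contact_force: [0.5, -0.5, 0.1]
gripper_width: 0.144
grasp_force: 0.1
```

```bash
python3 - <<'E'
from fit import *
wn();go((92,0,78.5))
E
```

```text
wnut [278.  56.] 1543 [114.7  -2.8] 16.7
wnut [277. 234.] 1316 [36.6 -0.9] 17.4
t 13.3 loc [13.4 -0.9] z 0.07864559003231297 F [-0.4  1.8 -0.1]
(92, 0, 78.5) [ 0.1572 -0.0013  0.0005] turn [-0.0003 -0.001   0.002 ]
```

Emit:
jog_arm:
  motion: "14 0.03 0 0 0 0 0; 14 0.065 -0.001 0 0 0 0; 14 0.1 -0.001 0 0 0 0; 14 0.135 -0.001 0 0 0 0; 14 0.158 -0.001 0 0 0 0"

```text
time: 13.92
tool_pos: [0.501, 0.123, 0.0788]
tool_rot: [-0.0, 0.622, 0.783, -0.0]
contact_force: [0.3, -1.1, -0.4]
gripper_width: 0.141
grasp_force: 0.0
```

Emit:
jog_arm:
  motion: "14 0 0 0 0 0 0; 14 -0.04 0 -0.06 0 0 0; 14 -0.08 0 -0.12 0 0 0; 14 -0.14 0 -0.18 0 0 0; 14 -0.14 0 -0.18 0 0 0"

```text
time: 14.55
tool_pos: [0.5195, 0.0518, 0.1721]
tool_rot: [0.003, 0.623, 0.782, 0.002]
contact_force: [0.7, 0.3, -0.3]
gripper_width: 0.141
grasp_force: 0.0
```

```bash
python3 - <<'E'
from fit import *
grab_frame('top');grab_frame('top')
f=grab_frame('wrist');save(f,'w7.png');t=grab_frame('top');save(t,'t7.png')
go((0,0,150));P=pts(f);hsv=cv2.cvtColor(f['color'],cv2.COLOR_RGB2HSV)
m=(hsv[...,1]>100)&(hsv[...,2]>50)&(f['range_z']>0);a=(P[...,:2]-ORG);x=a@UX;y=a@UY
k=m&(x>.085)&(x<.15)&(abs(y)<.03);print('brass z',np.percentile(P[k][:,2],[1,25,50,75,99]) if k.any() else None)
a=np.hstack([cv2.resize(cv2.imread('pics/w7.png'),(400,300)),cv2.resize(cv2.imread('pics/t7.png')[150:320,150:380],(400,300))]);cv2.imwrite('pics/c7.png',a)
E
```

```text
t 14.75 loc [20.2  0.3] z 0.1669610167858662 F [-0.   0.  -0.8]
(0, 0, 150) [-0.0404  0.0007  0.0339] turn [-0.0019 -0.0007  0.0013]
brass z [0.00217063 0.01094587 0.01467321 0.0215699  0.02911623]
```

View pics/c7.png

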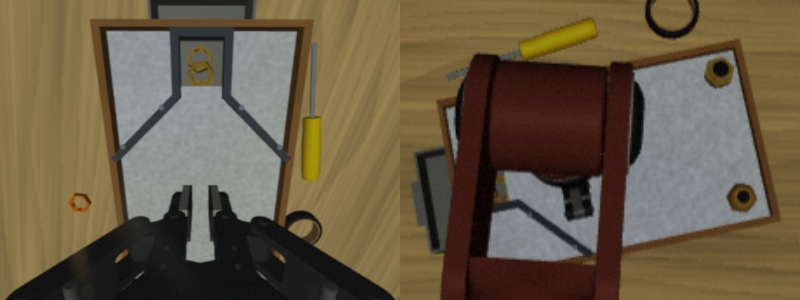

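The deck is clear and the brass seen through the slot is at z of 29 mm or less, so all three nuts are in the bin. The bystanders have not moved and the arm is clear of everything.

```bash
python3 -c "
from plant import *
print(job_done())"
```

```text
the job is handed in; nothing more can be done
None
```

All three nuts were swept singly through the gate and now lie in the catch bin; the gland, cap, screwdriver and tape are where they were, and the job was handed in at about 15 s.

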